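# Clamp the glued remote caddy with the one-hand ratchet clamp

## Robot

A 7-joint arm with a two-finger parallel gripper is mounted at the origin on the work surface. World frame = base frame: x ahead of the robot, y to its left, z up, the work surface at z = 0. Lengths are in m, angles in rad, forces in N, time in s.
With the tool pointing down it reaches from about 0.425 to 0.875 m from the base axis. Payload 4.7 kg.
Tool frame: the origin (TCP) lies between the finger pads; the fingertips stand 14 mm ahead of it and the grasp point (between the pads) lies 5 mm behind it; z points along the fingers, y is the line along which they close (so a half turn about z gives the same grasp; the last joint's range is limited). The gripper opens to 87 mm and grips with 3 to 60 N. Pads are 19 mm wide; open, the fingers measure 117 mm over their backs; the gripper's body (75 mm by 190 mm) begins 51 mm behind the grasp point.
Start: joints at [1.142, 0.321, -0.07, 1.45, 0.023, 1.371, -0.057], TCP at [0.278, -0.587, 0.237] pointing down, gripper open.
Joint ranges: [-2.86, 2.86], [-0.3, 2.09], [-1.38, 1.24], [0.06, 2.45], [-1.56, 4.7], [0.09, 2.05], [-2.69, 2.69]. Speed limits (rad/s): [2.57, 2.57, 3.14, 3.14, 3.14, 3.14, 3.14].

## Interface

Orientations are given as a 3x3 rotation matrix whose columns are the frame's x, y, z axes.
In Python, from bench import * gives the robot as it stands.
- The arm moves only by the tool jog_arm, never from a script. Its argument "plan" is a list that holds one entry, the list of rows, each a list of 7 numbers: the shift along the tool's x, y, z in mm, then the turn, a rotation vector about the tool's x, y, z in rad, then the opening in per cent of the stroke, from 0 (shut) to 100 (fully open). A call has 1 to 12 rows; each row is the pose to reach, as a shift and turn from the pose commanded when the call began, along the tool's axes at that moment; what a row does not reach only later rows make up. A row lasts 1/12 s, in which the tool goes at most 41.7 mm and 7.16 degrees, less where a joint would pass 70% of its speed; a pose out of reach is approached as far as the arm can. A call with a gripper value outside its range is refused whole. The fingers move at their own pace and stop on an object; "newtons" is the grip in N (left out, the last holds). Time passes only in rows, so rows that repeat a pose let the fingers close. It gives the time, the measured TCP pose, the force, the opening and the grip force at its end, in the units of the state.
- get_state(): the state, without advancing time (a new reading comes with each control period).
- snapshot(name): name is "side" or "top"; returns a dict with "color" (384x512x3 uint8, red, green, blue), "intrinsics" (3x3 intrinsics, pixels), "world_to_cam" (4x4, takes a point from world to camera coordinates). Camera axes: x right, y up, looking along -z (the intrinsics and any distortion apply to the point x, -y, -z); pixel columns grow to the right and rows downward; lengths in m; the calibration is good to about 2 mm. A picture is of the moment at which its call begins. There is no depth.
- hand_in(): hands the job in; it is judged then, once.
Trained networks look in a picture, given as the dict that the camera call returned (one of the last four; its "shot" number tells which), for a name from the list of things; names that differ only in an ending like _2 or _b are one class to them, and where a whole thing is asked for, a point or a joint stands for the part that bears it (a point fixed in the world has none). Each returns a list of dicts, best first, with "conf" (0 to 1); they miss things now and then, are a little off and sometimes report something else, mostly with a low value. They report only what shows in the picture. A call takes as long as a camera call. They do not tell look-alikes from the thing itself.
- recognise(picture, thing): "point" ([row, column] in pixels, amid what is visible of it).
- cut_out(picture, thing): "region" (384x512 bool, what is visible of it) and "point" ([row, column] in pixels, amid what is visible of it).
- place_of(picture, thing): "point" ([row, column] in pixels: a listed point, or the origin of a listed thing).
The state is a dict: "time": time; "q": joint angles; "joint_vel": joint speeds; "tau": joint torques, N m; "position": TCP position; "ee_rot": TCP orientation; "force": force on the tool from outside, world axes, zero at the start; "wrist_torque": the same for the moment, N m; "width": opening from 0.0 (shut) to 1.0 (fully open); "gripper_force": force on a finger pad.
Only numpy, scipy, OpenCV 4.12 (cv2) and the standard library are available. Lean on these libraries where they do the work, as an engineer would, in place of code of your own. Each camera call takes 0.05 s, during which the arm holds its last target. There are 200 camera calls.

## Task

The bamboo remote caddy on the media unit has just been glued up: first carry the two wood offcuts that lie in the way of the clamp (one between the moving jaw and the caddy, one in front of the trigger) into the green waste bin. Then pump the clamp's orange trigger against its pistol grip, full squeezes, until the moving jaw's pad bears on the caddy and presses it against the fixed jaw, firmly but gently so that the thin boards are not crushed. Finish holding: keep the trigger squeezed while the quick glue grabs, with the caddy standing pinched between the pads, and leave the speaker, remote, jar and coaster alone.

Things in the scene. Friction and masses are not known exactly. Their poses are not given: they have to be found in the camera images.
- clamp: Ratchet bar clamp, 0.5 kg, loose, lying on its side: toothed steel bar 18 mm wide, black jaws and pistol grip 28 mm thick from the surface up, orange trigger, pads and release lever. z up; y along the bar in the closing direction, x from the grip side to the jaw side. Origin on the bar's centre line at surface height; the fixed pad's face is at x 34 to 70, y 110 mm. It slides as it is pumped.
- grip_mid (a point): Where to squeeze the clamp: midway between the back of the pistol grip (black, 24 mm deep) and the front of the trigger at rest (orange, 12 mm deep), 14 mm above the surface; axes as clamp. Grip and trigger run along x, 35 mm or more either way from here. Over both it is 66 mm in y at rest (33 mm each way), 48 mm fully squeezed. The bar's centre line is 75 mm away in +x.
- jaw (a joint): Travel of the moving jaw (with pistol grip and trigger) along the bar towards the fixed jaw, m, 0 to 0.115, at first 0.010 to 0.028. A ratchet (4 mm teeth) lets it go only forward: each full squeeze brings the jaws 8 mm closer; letting the trigger out under load gives back up to 4 mm, so the pad presses fully only while the trigger is squeezed. 6 to 11 full squeezes bring the pad to bear.
- trigger_pull (a joint): Angle of the trigger, rad: 0 let out, 0.2 fully squeezed (18 mm at grip_mid). Its spring pushes it out again (3 to 5 N at grip_mid). With the pad free, under 15 N squeeze it fully; once the pad bears, a squeeze stiffens and stalls part-way: 20 N gives some 12 N at the pad, 30 N some 20 N; pumping on with 60 N squeezes crushes the caddy.
- trigger: The trigger; the orange blade that the finger presses is 78 mm long, 12 mm deep, 26 mm high. Its origin is the trigger's pin, beyond the bar, not the blade.
- pad: Orange pad of the moving jaw, 36 mm wide (x), 22 mm high, facing the caddy; axes as clamp. Its origin is on the bar, not on the pad: see pad_face.
- pad_face (a point): Middle of the moving pad's face, 14 mm above the surface, 52 mm from the bar's centre line; axes as clamp; it lies 127 mm in x and 45 mm in y from grip_mid.
- pad_squash (a joint): How far the moving pad's rubber neck is squashed, m: 0 free, 0.005 fully squashed (5 N per mm).
- caddy: Bamboo remote caddy: open-topped box of 6 mm boards with a floor, 70 mm (x, across the bar) by 60 mm (y, between the jaws) by 45 mm high, 0.14 kg, loose, standing on the surface between the jaws, 2 to 8 mm from the fixed pad. Origin at the centre of its underside, z up. More than 50 N from the pad crushes it.
- caddy_center (a point): Centre of the caddy, half-way up (22.5 mm above its underside).
- offcut_a_center (a point): Centre of the loose wood offcut between the moving pad and the caddy, 26 (x) by 22 (y) by 24 mm high, 14 g, about 60 mm from the bar's centre line and roughly parallel to the clamp. The clear space between pad and caddy is 44 to 66 mm long in y; take it with the fingers closing across the bar (along its x).
- offcut_b_center (a point): Centre of the loose wood offcut in front of the trigger, 30 (x) by 24 (y) by 20 mm high, 14 g, 7 to 45 mm clear of the trigger, roughly parallel to the clamp.
- bin: Green open waste bin, 160 x 160 mm, 100 mm high, walls and floor about 4 mm, fixed; origin at the centre of its underside, z up. It stands either left or right of the clamp.
- speaker: White wireless speaker, upright cylinder 90 mm across, 115 mm high; origin at the centre of its underside. To be left alone.
- remote: Blue remote, 165 x 44 x 18 mm, lying flat; origin at the centre of its underside. To be left alone.
- jar: Frosted glass jar with metal screw lid, 76 mm across, 108 mm high, standing on the coaster; origin at the centre of its underside. To be left alone.
- coaster: Round bamboo coaster, 96 mm across, 8 mm thick; origin at the centre of its underside. To be left alone.
Things that resemble listed ones, but are neither listed nor needed, are in the scene too. What is shaped like the part that bears offcut_b_center but pink is not meant. What is shaped like the part that bears offcut_a_center but pink is not meant.

How it is judged:
By the outcome, as a careful person would: the job done as asked, in the order asked, and still so for the second after the job is handed in, while the arm keeps its last pose, push and grip.
It also fails if it takes over 72 s, if anything falls off the work surface, if the arm or the gripper's body presses on something with over 40 N, if the wrist force passes 120 N, or if a joint passes its speed limit or range.

## Working session

There is one attempt and no reset: what is moved stays moved. The work goes in short steps, Python scripts to look and compute and a tool call to move; the robot and the scene stay as the last step left them, time stands still between calls to the robot, and variables do not carry over. Pictures are saved under pics/ and viewed, at most 10 in all, crops included, and the job is handed in when it is done.

Besides the shell and the picture viewer there is one more tool, called after "Request:" in YAML: its name, and indented under it one key for each argument. jog_arm: Moves the arm, as the interface text tells. Its arguments: {"type":"object","properties":{"plan":{"type":"array","items":{"type":"array","items":{"type":"array","items":{"type":"number"}}}},"newtons":{"type":"number"}},"required":["plan"]}

```bash
mkdir -p pics
cat > h.py <<'E'
from bench import *
import numpy as np, cv2
def ray(p,px):
    K=np.array(p["intrinsics"]);T=np.array(p["world_to_cam"])
    r,c=px; d=np.linalg.inv(K)@[c,r,1]; d=np.array([d[0],-d[1],-d[2]])
    R=T[:3,:3];return -R.T@T[:3,3], R.T@d
def onz(p,px,z):
    o,d=ray(p,px); return o+d*(z-o[2])/d[2]
def proj(p,X):
    K=np.array(p["intrinsics"]);T=np.array(p["world_to_cam"])
    c=T[:3,:3]@X+T[:3,3]; u=K@[c[0],-c[1],-c[2]]; return u[1]/u[2],u[0]/u[2]
def save(p,n,crop=None,s=1):
    im=p["color"][:,:,::-1]
    if crop: im=im[crop[0]:crop[1],crop[2]:crop[3]]
    cv2.imwrite("pics/"+n,cv2.resize(im,None,fx=s,fy=s,interpolation=cv2.INTER_CUBIC))
E
python3 - <<'E'
from h import *
np.set_printoptions(precision=3,suppress=True)
s=get_state();print(s["time"],s["position"],s["ee_rot"],s["width"])
P={n:snapshot(n) for n in("top","side")}
for n in P: print(n,"cam",ray(P[n],(0,0))[0])
Z=dict(grip_mid=.014,pad_face=.014,caddy_center=.0225,offcut_a_center=.012,offcut_b_center=.01,clamp=0,bin=0,speaker=0,remote=0,jar=.008)
for t in Z:
  for n in P:
    for d in place_of(P[n],t)[:3]:
      if d["conf"]>.2: print(t,n,round(d["conf"],2),np.round(d["point"]),onz(P[n],d["point"],Z[t]))
im=np.hstack([P["top"]["color"],P["side"]["color"]])[:,:,::-1]
save(P["top"],"top0.png",s=1.5);save(P["side"],"side0.png",s=1.5)
E
```

```text
0.0 [ 0.278 -0.587  0.235] [[ 0.904  0.428 -0.001]
 [ 0.428 -0.904  0.002]
 [-0.    -0.002 -1.   ]] 0.9979727279157726
top cam [ 0.395 -0.012  0.904]
side cam [-0.112  0.73   0.77 ]
grip_mid top 0.76 [218. 276.] [ 0.533 -0.054  0.014]
grip_mid side 0.61 [199. 280.] [ 0.535 -0.052  0.014]
pad_face top 0.59 [166. 246.] [0.655 0.024 0.014]
pad_face side 0.56 [191. 238.] [0.654 0.008 0.014]
pad_face side 0.5 [178. 357.] [ 0.431 -0.312  0.014]
caddy_center top 0.65 [171. 214.] [0.635 0.099 0.022]
caddy_center side 0.76 [209. 222.] [0.612 0.109 0.022]
offcut_a_center top 0.64 [162. 230.] [0.663 0.064 0.012]
offcut_a_center top 0.53 [171. 211.] [0.637 0.107 0.012]
offcut_a_center top 0.51 [189. 243.] [0.598 0.027 0.012]
offcut_a_center side 0.54 [186. 210.] [0.738 0.049 0.012]
offcut_b_center top 0.69 [224. 206.] [0.511 0.106 0.01 ]
offcut_b_center top 0.67 [173. 211.] [0.632 0.107 0.01 ]
offcut_b_center top 0.47 [225. 240.] [0.513 0.029 0.01 ]
offcut_b_center side 0.48 [228. 248.] [0.512 0.107 0.01 ]
offcut_b_center side 0.41 [211. 262.] [0.533 0.024 0.01 ]
clamp top 0.85 [189. 244.] [0.602 0.025 0.   ]
clamp side 0.55 [202. 248.] [0.604 0.014 0.   ]
bin top 0.86 [268. 399.] [ 0.437 -0.341  0.   ]
bin side 0.77 [178. 358.] [ 0.437 -0.336  0.   ]
speaker top 0.65 [240. 105.] [0.46  0.341 0.   ]
speaker side 0.93 [286. 198.] [0.456 0.332 0.   ]
remote top 0.85 [160. 131.] [0.656 0.305 0.   ]
remote side 0.71 [241. 158.] [0.654 0.305 0.   ]
remote side 0.57 [213. 220.] [0.624 0.107 0.   ]
jar top 0.63 [172. 375.] [ 0.662 -0.286  0.008]
jar side 0.66 [156. 297.] [ 0.662 -0.29   0.008]
jar side 0.61 [190. 237.] [0.663 0.003 0.008]
```

View pics/top0.png

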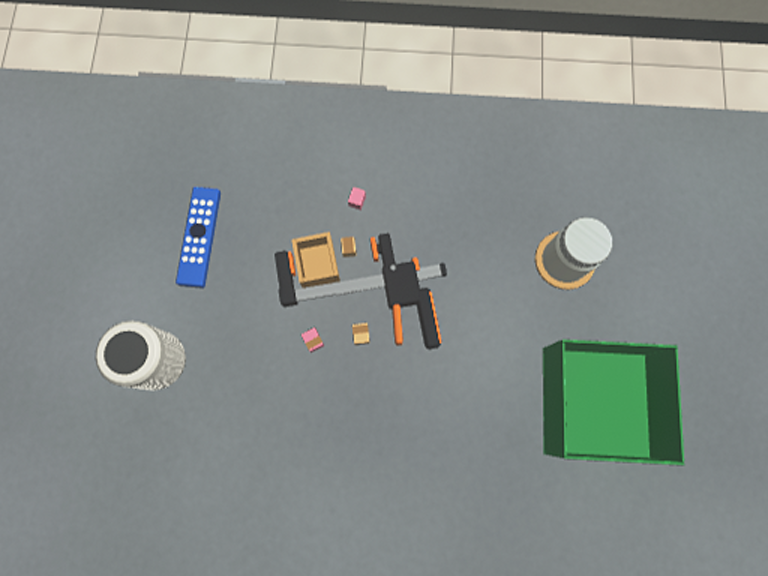

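View pics/side0.png

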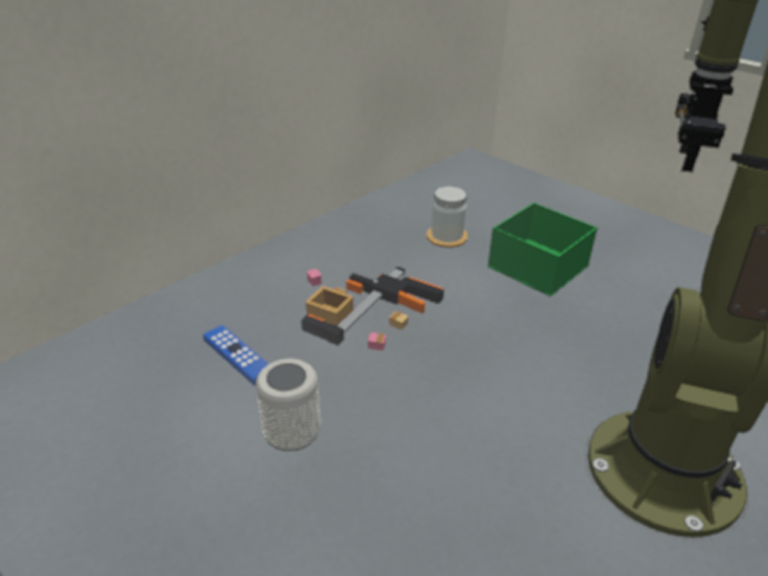

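The top picture shows the bin at (613,402) and the clamp in the middle, with its grip pointing down. The wooden candidates are a at (348,246), between the moving pad and the caddy, and b at (361,334), in front of the trigger. The pink look-alikes are at (357,197) and (312,338). I'll confirm the two wooden blocks in one crop and measure the blobs.

Run:
```python
from h import *
np.set_printoptions(precision=3,suppress=True)
p=snapshot("top");save(p,"crop1.png",(120,240,180,310),6)
for t,z in(("offcut_a_center",.015),("offcut_b_center",.013)):
  for d in cut_out(p,t)[:5]:
    m=np.array(d["region"]); 
    if m.sum()<10: continue
    r,c=np.argwhere(m).mean(0); col=p["color"][m].mean(0)
    # hull in world at top height -> rect
    w=np.array([onz(p,x,.02)[:2] for x in np.argwhere(m)],np.float32)
    print(t,round(d["conf"],2),(round(r,1),round(c,1)),m.sum(),col,onz(p,(r,c),z),cv2.minAreaRect(w*1000))
```

```text
offcut_a_center 0.61 (np.float64(164.4), np.float64(231.7)) 115 [168.896 134.635  91.887] [0.656 0.058 0.015] ((654.3785400390625, 58.28245544433594), (32.177494049072266, 21.436742782592773), 4.489224910736084)
offcut_a_center 0.55 (np.float64(166.9), np.float64(384.1)) 1452 [161.331 165.205 157.752] [ 0.673 -0.305  0.015] ((672.1052856445312, -303.85980224609375), (82.53646087646484, 122.59990692138672), 47.19942092895508)
offcut_a_center 0.32 (np.float64(268.3), np.float64(407.6)) 7291 [ 59.921 123.247  74.141] [ 0.438 -0.355  0.015] ((440.2501525878906, -351.95697021484375), (177.66543579101562, 206.64151000976562), 0.6404436826705933)
offcut_b_center 0.65 (np.float64(222.5), np.float64(239.7)) 105 [202.105 165.229 110.657] [0.518 0.029 0.013] ((517.160400390625, 29.47609519958496), (25.513099670410156, 20.719051361083984), 3.9311063289642334)
offcut_b_center 0.48 (np.float64(226.7), np.float64(207.6)) 154 [195.766 133.656 130.253] [0.504 0.103 0.013] ((502.5613098144531, 101.52233123779297), (32.229618072509766, 25.39262580871582), 31.450353622436523)
```

View pics/crop1.png

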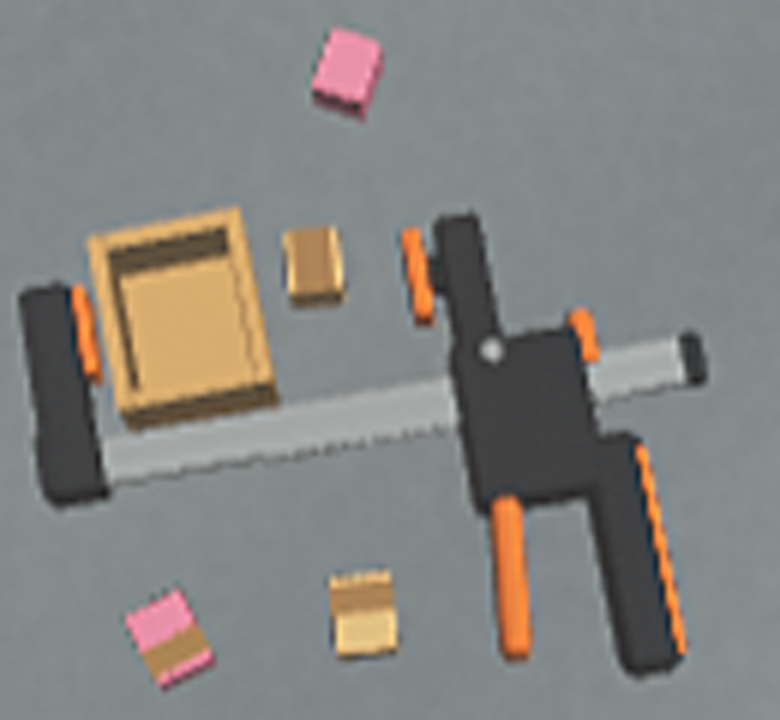

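The crop confirms it: a at crop (314,265) and b at (363,614) are both bare wood, and the pink ones at (347,70) and (170,637) are not meant. Next I'll work out the clamp yaw and the first move.

```bash
cat >> h.py <<'E'
from scipy.spatial.transform import Rotation as Ro
def delta(pos,yaw_y,s=None):
    """tool-frame shift mm + rotvec to TCP pos, tool pointing down, tool y at world angle yaw_y deg (mod 180)"""
    s=s or get_state(); R=np.array(s["ee_rot"]); p=np.array(s["position"])
    a=np.radians(yaw_y); y=np.array([np.cos(a),np.sin(a),0])
    out=[]
    for sg in(1,-1):
        z=np.array([0,0,-1.]);yy=sg*y;T=np.c_[np.cross(yy,z),yy,z]
        out.append(Ro.from_matrix(R.T@T).as_rotvec())
    out.sort(key=np.linalg.norm)
    return np.round(R.T@(np.array(pos)-p)*1000,1),np.round(out[0],3),np.round(out[1],3)
E
python3 - <<'E'
from h import *
np.set_printoptions(precision=3,suppress=True)
p=snapshot("top")
f=lambda x,y,z:onz(p,(120+y/6-.5,180+x/6-.5),z)[:2]
def ang(a,b,z):
  d=f(*b,z)-f(*a,z);return np.degrees(np.arctan2(d[1],d[0])),f(*a,z),f(*b,z)
print("bar",ang((455,425),(110,485),.014))
print("baru",ang((455,378),(290,408),.014))
print("grip back",ang((675,655),(637,440),.026))
print("grip front top",ang((620,660),(590,490),.028))
print("trig",ang((503,655),(495,500),.026))
print("fixedjaw back",ang((45,490),(22,295),.028))
print("trigger R edge", ang((530,655),(520,500),.026))
print("a top left/right",ang((290,293),(285,232),.024),ang((342,293),(340,230),.024))
print("b",ang((338,655),(330,577),.01),ang((397,650),(390,575),.01))
print("padface", f(415,310,.024),f(402,232,.024))
print("caddy", f(275,385,.045),f(240,210,.045),f(88,237,.045))
print(delta((.652,.06,.10),4.5))
E
```

```text
bar (np.float64(103.70502677445732), array([ 0.596, -0.002]), array([0.564, 0.131]))
baru (np.float64(104.20026962288722), array([ 0.615, -0.001]), array([0.599, 0.063]))
grip back (np.float64(12.382546891179539), array([ 0.51 , -0.091]), array([ 0.592, -0.073]))
grip front top (np.float64(12.665996559392427), array([ 0.506, -0.07 ]), array([ 0.571, -0.056]))
trig (np.float64(6.243236522073653), array([ 0.506, -0.026]), array([ 0.565, -0.019]))
fixedjaw back (np.float64(12.367974588437288), array([0.558, 0.153]), array([0.635, 0.17 ]))
trigger R edge (np.float64(6.8310789271310215), array([ 0.506, -0.036]), array([ 0.566, -0.029]))
a top left/right (np.float64(8.967278968463404), array([0.643, 0.066]), array([0.668, 0.07 ])) (np.float64(5.927056592375905), array([0.645, 0.045]), array([0.67 , 0.048]))
b (np.float64(10.032388296222047), array([0.504, 0.037]), array([0.534, 0.043])) (np.float64(9.18869642437114), array([0.507, 0.015]), array([0.536, 0.019]))
padface [0.639 0.016] [0.671 0.024]
caddy [0.601 0.067] [0.669 0.086] [0.655 0.144]
(array([ 614.9, -424.9,  136.5]), array([ 0.   ,  0.   , -1.206]), array([ 0.   , -0.   ,  1.935]))
```

Request:
jog_arm:
  plan:
    - [[617, -420.5, 0, 0, 0, -1.258, 60], [617, -420.5, 0, 0, 0, -1.258, 60], [617, -420.5, 0, 0, 0, -1.258, 60], [617, -420.5, 0, 0, 0, -1.258, 60], [617, -420.5, 0, 0, 0, -1.258, 60], [617, -420.5, 0, 0, 0, -1.258, 60], [617, -420.5, 0, 0, 0, -1.258, 60], [617, -420.5, 0, 0, 0, -1.258, 60], [617, -420.5, 0, 0, 0, -1.258, 60], [617, -420.5, 0, 0, 0, -1.258, 60], [617, -420.5, 0, 0, 0, -1.258, 60], [617, -420.5, 0, 0, 0, -1.258, 60]]
  newtons: 15

```text
time: 2.3
position: [0.5318, -0.1542, 0.237]
ee_rot: [[-0.13, 0.992, 0.001], [0.992, 0.13, -0.001], [-0.001, 0.001, -1.0]]
force: [1.3, -0.2, 0.2]
width: 0.598
gripper_force: 0.0
```

Run:
```python
from h import *
s=get_state();print(s["time"],s["position"],np.round(s["q"],2),s["width"]);print(delta((.656,.057,.09),7.5))
```

```text
2.3 [ 0.53183636 -0.15415486  0.23700705] [ 0.71  0.15 -0.52  1.68  0.08  1.33  0.3 ] 0.5980469160309646
(array([193.4, 150.5, 146.9]), array([ 0.001,  0.001, -0.001]), array([ 2.000e-03, -1.000e-03,  3.141e+00]))
```

Request:
jog_arm:
  plan:
    - [[193.5, 150.5, 120, 0, 0, 0, 60], [193.5, 150.5, 120, 0, 0, 0, 60], [193.5, 150.5, 120, 0, 0, 0, 60], [193.5, 150.5, 140, 0, 0, 0, 60], [193.5, 150.5, 140, 0, 0, 0, 60], [193.5, 150.5, 140, 0, 0, 0, 60], [193.5, 150.5, 140, 0, 0, 0, 60], [193.5, 150.5, 140, 0, 0, 0, 60], [193.5, 150.5, 140, 0, 0, 0, 60]]

```text
time: 3.05
position: [0.6544, 0.058, 0.0947]
ee_rot: [[-0.134, 0.991, -0.003], [0.991, 0.134, 0.001], [0.002, -0.003, -1.0]]
force: [-0.6, -0.1, 0.0]
width: 0.6
gripper_force: 0.0
```

Run:
```python
from h import *
p=snapshot("top");q=snapshot("side")
A=cv2.resize(p["color"][120:220,180:280],None,fx=4,fy=4,interpolation=cv2.INTER_CUBIC)
B=cv2.resize(q["color"][140:240,160:260],None,fx=4,fy=4,interpolation=cv2.INTER_CUBIC)
cv2.imwrite("pics/a.png",np.hstack([A,B])[:,:,::-1])
s=get_state();print(s["time"],s["position"]);print(delta((.656,.057,.018),7.5))
for n,P in(("top",p),("side",q)):print(n,[np.round(v,1) for v in proj(P,np.array([.656,.057,.012]))],[np.round(v,1) for v in proj(P,np.array(s["position"])+[0,0,-.014])])
```

```text
3.15 [0.65551246 0.05431124 0.09685898]
(array([ 2.7,  0.8, 78.9]), array([ 0.   ,  0.001, -0.002]), array([ 2.00e-03, -0.00e+00,  3.14e+00]))
top [np.float64(164.8), np.float64(232.3)] [np.float64(156.0), np.float64(231.7)]
side [np.float64(197.6), np.float64(225.5)] [np.float64(177.9), np.float64(225.5)]
```

View pics/a.png

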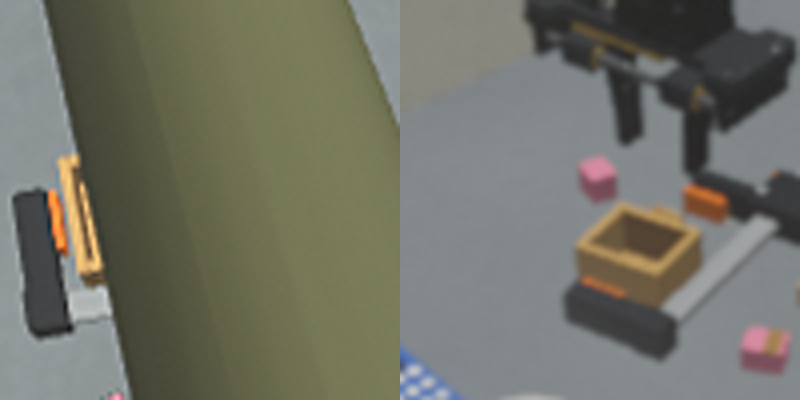

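The left half is mostly hidden by the arm. In the right half the fingers hang either side of offcut a at crop (663,213), clear of the pad and caddy, so I'll descend and grip.

Request:
jog_arm:
  plan:
    - [[0, 0, 40, 0, 0, 0, 60], [0, 0, 65, 0, 0, 0, 60], [0, 0, 79, 0, 0, 0, 60], [0, 0, 79, 0, 0, 0, 60], [0, 0, 79, 0, 0, 0, 20], [0, 0, 79, 0, 0, 0, 20], [0, 0, 79, 0, 0, 0, 20], [0, 0, 79, 0, 0, 0, 20], [0, 0, 79, 0, 0, 0, 20]]
  newtons: 15

```text
time: 3.9
position: [0.6557, 0.0554, 0.0183]
ee_rot: [[-0.13, 0.992, 0.001], [0.992, 0.13, -0.0], [-0.0, 0.001, -1.0]]
force: [0.3, -0.3, 0.3]
width: 0.306
gripper_force: 0.1
```

Request:
jog_arm:
  plan:
    - [[0, 0, 0, 0, 0, 0, 20], [0, 0, 0, 0, 0, 0, 20], [0, 0, -30, 0, 0, 0, 20], [0, 0, -70, 0, 0, 0, 20], [0, 0, -110, 0, 0, 0, 20], [-30, -20, -150, 0, 0, 0, 20], [-366, -269, -150, 0, 0, 0, 20], [-366, -269, -150, 0, 0, 0, 20], [-366, -269, -150, 0, 0, 0, 20], [-366, -269, -150, 0, 0, 0, 20], [-366, -269, -150, 0, 0, 0, 20], [-366, -269, -150, 0, 0, 0, 20]]

```text
time: 4.9
position: [0.5203, -0.1894, 0.1639]
ee_rot: [[-0.13, 0.992, 0.0], [0.992, 0.13, -0.0], [-0.0, 0.0, -1.0]]
force: [0.8, -0.6, -0.6]
width: 0.29
gripper_force: 15.0
```

Request:
jog_arm:
  plan:
    - [[-135, -99, 0, 0, 0, 0, 20], [-135, -99, 0, 0, 0, 0, 20], [-135, -99, 0, 0, 0, 0, 20], [-135, -99, 0, 0, 0, 0, 20], [-135, -99, 30, 0, 0, 0, 20], [-135, -99, 70, 0, 0, 0, 20], [-135, -99, 85, 0, 0, 0, 20], [-135, -99, 85, 0, 0, 0, 65], [-135, -99, 85, 0, 0, 0, 65], [-135, -99, 85, 0, 0, 0, 65], [-135, -99, 40, 0, 0, 0, 65], [-135, -99, 0, 0, 0, 0, 65]]

```text
time: 5.9
position: [0.4404, -0.3338, 0.1629]
ee_rot: [[-0.131, 0.991, -0.002], [0.991, 0.131, 0.002], [0.002, -0.002, -1.0]]
force: [1.1, -1.5, 1.3]
width: 0.588
gripper_force: 0.0
```

Run:
```python
from h import *
p=snapshot("top")
save(p,"b.png",(110,330,170,490),2.4)
for d in cut_out(p,"offcut_b_center")[:4]:
    m=np.array(d["region"]); r,c=np.argwhere(m).mean(0); print(d["conf"],r,c,onz(p,(r,c),.013))
s=get_state();print(s["time"],s["position"]);print(delta((.519,.029,.06),9.5))
```

```text
0.55 226.26845637583892 207.70469798657717 [0.50473887 0.10249227 0.013     ]
6.0 [ 0.44619302 -0.33757431  0.17177112]
(array([355.3, 118.8, 108.7]), array([ 0.011,  0.013, -0.035]), array([ 0.02 , -0.017,  3.106]))
```

View pics/b.png

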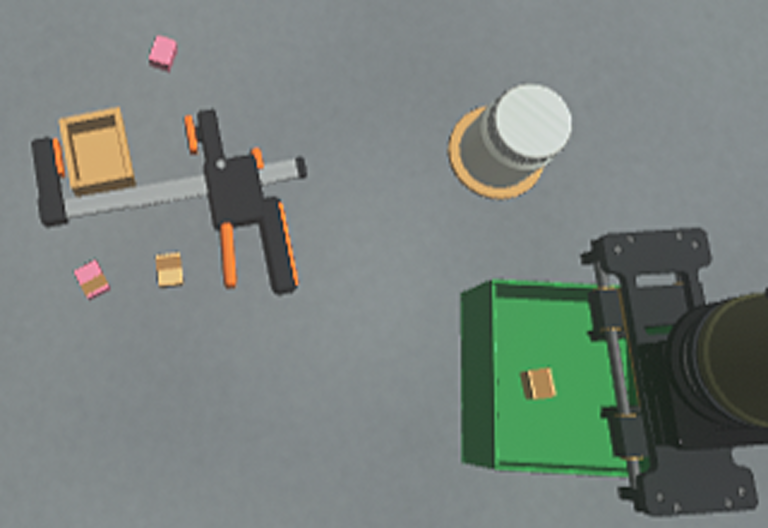

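Offcut a lies in the bin at (538,383). Offcut b is still at (170,270).

Request:
jog_arm:
  plan:
    - [[356, 127, 0, 0, 0, -0.035, 65], [356, 127, 0, 0, 0, -0.035, 65], [356, 127, 0, 0, 0, -0.035, 65], [356, 127, 0, 0, 0, -0.035, 65], [356, 127, 0, 0, 0, -0.035, 65], [356, 127, 0, 0, 0, -0.035, 65], [356, 127, 0, 0, 0, -0.035, 65], [356, 127, 50, 0, 0, -0.035, 65], [356, 127, 100, 0, 0, -0.035, 65], [356, 127, 100, 0, 0, -0.035, 65], [356, 127, 100, 0, 0, -0.035, 65], [356, 127, 100, 0, 0, -0.035, 65]]

```text
time: 7.0
position: [0.5195, 0.0369, 0.0609]
ee_rot: [[-0.169, 0.986, -0.003], [0.986, 0.169, 0.001], [0.002, -0.003, -1.0]]
force: [-0.8, -0.2, -0.5]
width: 0.647
gripper_force: 0.0
```

Run:
```python
from h import *
s=get_state();print(s["time"],s["position"]);print(delta((.519,.029,.017),9.5))
```

```text
7.0 [0.51953366 0.03689741 0.06093505]
(array([-7.8, -1.7, 43.9]), array([-0.003, -0.002,  0.004]), array([ 2.000e-03, -4.000e-03, -3.138e+00]))
```

Request:
jog_arm:
  plan:
    - [[0, 0, 0, 0, 0, 0, 65], [0, 0, 0, 0, 0, 0, 65], [0, 0, 0, 0, 0, 0, 65]]

```text
time: 7.25
position: [0.5225, 0.0328, 0.0643]
ee_rot: [[-0.162, 0.987, 0.004], [0.987, 0.162, -0.001], [-0.002, 0.004, -1.0]]
force: [0.6, -0.1, -0.6]
width: 0.654
gripper_force: 0.0
```

Request:
jog_arm:
  plan:
    - [[-3, -3, 30, 0, 0, 0, 65], [-3, -3, 46, 0, 0, 0, 65], [-3, -3, 46, 0, 0, 0, 65], [-3, -3, 46, 0, 0, 0, 20], [-3, -3, 46, 0, 0, 0, 20], [-3, -3, 46, 0, 0, 0, 20], [-3, -3, 46, 0, 0, 0, 20], [-3, -3, 46, 0, 0, 0, 20], [-3, -3, 46, 0, 0, 0, 20], [-3, -3, 46, 0, 0, 0, 20], [-3, -3, 6, 0, 0, 0, 20], [-3, -3, -34, 0, 0, 0, 20]]

```text
time: 8.25
position: [0.5158, 0.0314, 0.0947]
ee_rot: [[-0.165, 0.986, -0.007], [0.986, 0.165, 0.001], [0.003, -0.006, -1.0]]
force: [1.6, -0.9, 0.1]
width: 0.348
gripper_force: 15.0
```

Request:
jog_arm:
  plan:
    - [[0, 0, -40, 0, 0, 0, 20], [-20, -8, -68, 0, 0, 0, 20], [-344, -148, -68, 0, 0, 0, 20], [-344, -148, -68, 0, 0, 0, 20], [-344, -148, -68, 0, 0, 0, 20], [-344, -148, -68, 0, 0, 0, 20], [-344, -148, -68, 0, 0, 0, 20], [-344, -148, -68, 0, 0, 0, 20], [-344, -148, -68, 0, 0, 0, 20], [-344, -148, -68, 0, 0, 0, 20], [-344, -148, -68, 0, 0, 0, 20], [-344, -148, -68, 0, 0, 0, 20]]

```text
time: 9.25
position: [0.4256, -0.3385, 0.1636]
ee_rot: [[-0.155, 0.988, -0.001], [0.988, 0.155, -0.002], [-0.001, -0.002, -1.0]]
force: [-0.9, -0.8, -0.7]
width: 0.346
gripper_force: 15.0
```

Request:
jog_arm:
  plan:
    - [[0, 0, 30, 0, 0, 0, 20], [0, 0, 70, 0, 0, 0, 20], [0, 0, 85, 0, 0, 0, 20], [0, 0, 85, 0, 0, 0, 65], [0, 0, 85, 0, 0, 0, 65], [0, 0, 85, 0, 0, 0, 65], [0, 0, 45, 0, 0, 0, 65], [0, 0, 5, 0, 0, 0, 65], [0, 0, 0, 0, 0, 0, 65]]

```text
time: 10.0
position: [0.4334, -0.3349, 0.1735]
ee_rot: [[-0.165, 0.986, 0.011], [0.986, 0.165, -0.01], [-0.012, 0.01, -1.0]]
force: [2.5, 0.5, 1.4]
width: 0.634
gripper_force: 0.0
```

Run:
```python
from h import *
np.set_printoptions(precision=3,suppress=True)
p=snapshot("top");save(p,"c.png",(130,330,180,480),2.6)
q=snapshot("side")
s=get_state();print(s["time"],s["position"],np.round(s["ee_rot"],3).tolist())
for n,P in(("top",p),("side",q)):
  for t,z in (("grip_mid",.014),("pad_face",.014)):
    for d in place_of(P,t)[:1]: print(n,t,d["conf"],onz(P,d["point"],z))
print(delta((.529,-.055,.1),103-180))
```

```text
10.1 [ 0.431 -0.334  0.169] [[-0.165, 0.986, 0.007], [0.986, 0.165, -0.006], [-0.007, 0.006, -1.0]]
top grip_mid 0.69 [ 0.538 -0.055  0.014]
top pad_face 0.43 [0.656 0.018 0.014]
side grip_mid 0.64 [ 0.527 -0.059  0.014]
side pad_face 0.4 [ 0.658 -0.004  0.014]
(array([256.5, 145. ,  63.4]), array([-0.002,  0.   ,  1.509]), array([-0.   , -0.002, -1.633]))
```

View pics/c.png

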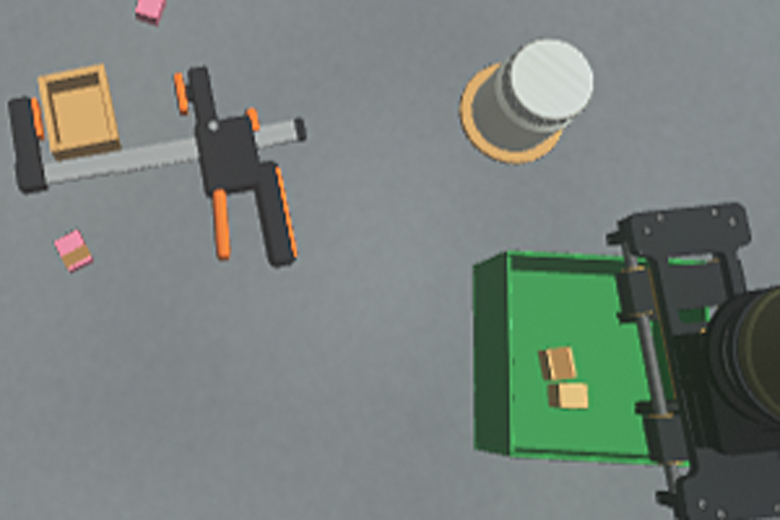

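Both offcuts are in the bin, at (560,363) and (570,397). Next is the grip.

Request:
jog_arm:
  plan:
    - [[256, 152, 0, 0, 0, 1.509, 100], [256, 152, 0, 0, 0, 1.509, 100], [256, 152, 0, 0, 0, 1.509, 100], [256, 152, 0, 0, 0, 1.509, 100], [256, 152, 0, 0, 0, 1.509, 100], [256, 152, 0, 0, 0, 1.509, 100], [256, 152, 0, 0, 0, 1.509, 100], [256, 152, 0, 0, 0, 1.509, 100], [256, 152, 30, 0, 0, 1.509, 100], [256, 152, 70, 0, 0, 1.509, 100], [256, 152, 90, 0, 0, 1.509, 100], [256, 152, 90, 0, 0, 1.509, 100]]

```text
time: 11.3
position: [0.5315, -0.054, 0.0675]
ee_rot: [[0.943, 0.332, -0.012], [0.332, -0.943, 0.002], [-0.01, -0.006, -1.0]]
force: [-0.9, -0.8, -0.5]
width: 0.998
gripper_force: 0.0
```

Request:
jog_arm:
  plan:
    - [[0, 0, 0, 0, 0, 0, 100], [0, 0, 0, 0, 0, 0, 100], [0, 0, 0, 0, 0, 0, 100]]

```text
time: 11.55
position: [0.5371, -0.0548, 0.0744]
ee_rot: [[0.94, 0.34, 0.001], [0.34, -0.94, -0.0], [0.001, 0.0, -1.0]]
force: [0.1, -0.3, 1.1]
width: 0.999
gripper_force: 0.0
```

Run:
```python
from h import *
np.set_printoptions(precision=3,suppress=True)
s=get_state();print(s["time"],s["position"],s["width"],np.round(s["q"],2));print(delta((.536,-.054,.018),-77))
p=snapshot("top");q=snapshot("side")
A=cv2.resize(p["color"][130:260,180:310],None,fx=3,fy=3,interpolation=cv2.INTER_CUBIC)
B=cv2.resize(q["color"][120:250,200:330],None,fx=3,fy=3,interpolation=cv2.INTER_CUBIC)
cv2.imwrite("pics/d.png",np.hstack([A,B])[:,:,::-1])
```

```text
11.55 [ 0.537 -0.055  0.074] 0.9990029855489472 [ 0.51  0.27 -0.51  1.89  0.15  1.02 -1.29]
(array([-0.8, -1.1, 56.4]), array([ 0.   , -0.001,  0.12 ]), array([ 0.001,  0.   , -3.022]))
```

View pics/d.png

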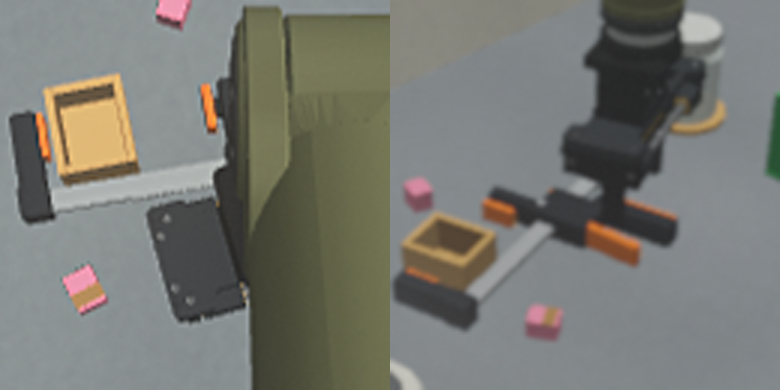

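Request:
jog_arm:
  plan:
    - [[0, 0, 0, 0, 0, 0.12, 100], [0, 0, 20, 0, 0, 0.12, 100], [0, 0, 32, 0, 0, 0.12, 100], [0, 0, 42, 0, 0, 0.12, 100], [0, 0, 49, 0, 0, 0.12, 100], [0, 0, 56, 0, 0, 0.12, 100], [0, 0, 56, 0, 0, 0.12, 100], [0, 0, 56, 0, 0, 0.12, 100]]
  newtons: 10

```text
time: 12.32
position: [0.5366, -0.0548, 0.0179]
ee_rot: [[0.975, 0.222, -0.001], [0.222, -0.975, 0.0], [-0.001, -0.0, -1.0]]
force: [0.2, 0.4, 0.1]
width: 0.999
gripper_force: 0.0
```

Request:
jog_arm:
  plan:
    - [[0, 0, 0, 0, 0, 0, 45], [0, 0, 0, 0, 0, 0, 45], [0, 0, 0, 0, 0, 0, 45], [0, 0, 0, 0, 0, 0, 45], [0, 0, 0, 0, 0, 0, 45], [0, 0, 0, 0, 0, 0, 45]]
  newtons: 15

```text
time: 12.82
position: [0.5367, -0.0561, 0.0185]
ee_rot: [[0.975, 0.222, 0.0], [0.222, -0.975, -0.002], [-0.0, 0.002, -1.0]]
force: [-1.2, -3.2, 4.0]
width: 0.637
gripper_force: 8.5
```

Request:
jog_arm:
  plan:
    - [[0, 0, 0, 0, 0, 0, 45], [0, 0, 0, 0, 0, 0, 45], [0, 0, 0, 0, 0, 0, 45]]

```text
time: 13.07
position: [0.5369, -0.0558, 0.0186]
ee_rot: [[0.975, 0.221, 0.0], [0.221, -0.975, -0.001], [0.0, 0.001, -1.0]]
force: [-1.7, -4.0, 5.0]
width: 0.552
gripper_force: 15.0
```

Request:
jog_arm:
  plan:
    - [[0, 0, 0, 0, 0, 0, 80], [0, 0, 0, 0, 0, 0, 80], [0, 0, 0, 0, 0, 0, 80], [0, 0, 0, 0, 0, 0, 80], [0, 0, 0, 0, 0, 0, 80]]

```text
time: 13.48
position: [0.5371, -0.0536, 0.018]
ee_rot: [[0.975, 0.223, 0.001], [0.223, -0.975, 0.001], [0.001, -0.001, -1.0]]
force: [0.9, 2.3, 1.1]
width: 0.777
gripper_force: 1.3
```

Request:
jog_arm:
  plan:
    - [[0, 0, 0, 0, 0, 0, 45], [0, 0, 0, 0, 0, 0, 45], [0, 0, 0, 0, 0, 0, 45], [0, 0, 0, 0, 0, 0, 45], [0, 0, 0, 0, 0, 0, 45], [0, 0, 0, 0, 0, 0, 45]]

```text
time: 13.98
position: [0.5364, -0.0564, 0.018]
ee_rot: [[0.975, 0.221, -0.0], [0.221, -0.975, -0.002], [-0.001, 0.001, -1.0]]
force: [-0.4, -2.4, 0.5]
width: 0.552
gripper_force: 14.7
```

Run:
```python
from h import *
np.set_printoptions(precision=3,suppress=True)
p=snapshot("top");q=snapshot("side")
A=cv2.resize(p["color"][130:260,180:310],None,fx=3,fy=3,interpolation=cv2.INTER_CUBIC)
B=cv2.resize(q["color"][120:250,200:330],None,fx=3,fy=3,interpolation=cv2.INTER_CUBIC)
cv2.imwrite("pics/e.png",np.hstack([A,B])[:,:,::-1])
```

```text
(no output)
```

View pics/e.png

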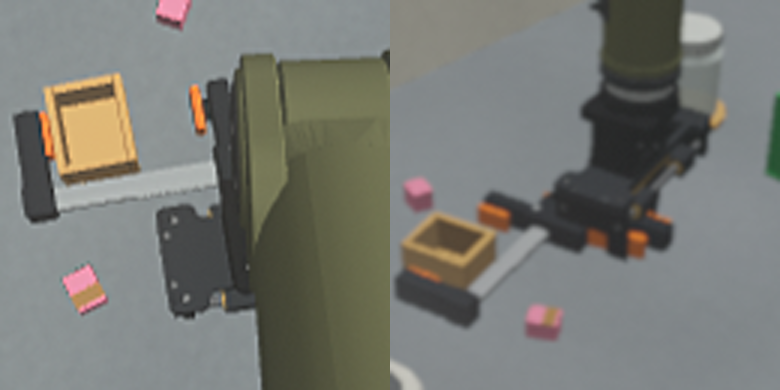

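The pump works: the pad moved from about (207) to (197) and the fixed jaw drew in, with the caddy still upright. I'll keep pumping.

Request:
jog_arm:
  plan:
    - [[0, 0, 0, 0, 0, 0, 80], [0, 0, 0, 0, 0, 0, 80], [0, 0, 0, 0, 0, 0, 80], [0, 0, 0, 0, 0, 0, 80], [0, 0, 0, 0, 0, 0, 80], [0, 0, 0, 0, 0, 0, 45], [0, 0, 0, 0, 0, 0, 45], [0, 0, 0, 0, 0, 0, 45], [0, 0, 0, 0, 0, 0, 45], [0, 0, 0, 0, 0, 0, 45], [0, 0, 0, 0, 0, 0, 45], [0, 0, 0, 0, 0, 0, 45]]

```text
time: 15.08
position: [0.5365, -0.0557, 0.0181]
ee_rot: [[0.975, 0.221, -0.0], [0.221, -0.975, -0.001], [-0.001, 0.001, -1.0]]
force: [-1.1, -2.2, 0.0]
width: 0.554
gripper_force: 14.6
```

Request:
jog_arm:
  plan:
    - [[0, 0, 0, 0, 0, 0, 80], [0, 0, 0, 0, 0, 0, 80], [0, 0, 0, 0, 0, 0, 80], [0, 0, 0, 0, 0, 0, 80], [0, 0, 0, 0, 0, 0, 80], [0, 0, 0, 0, 0, 0, 45], [0, 0, 0, 0, 0, 0, 45], [0, 0, 0, 0, 0, 0, 45], [0, 0, 0, 0, 0, 0, 45], [0, 0, 0, 0, 0, 0, 45], [0, 0, 0, 0, 0, 0, 45], [0, 0, 0, 0, 0, 0, 45]]

```text
time: 16.08
position: [0.5366, -0.0556, 0.0182]
ee_rot: [[0.975, 0.221, -0.0], [0.221, -0.975, -0.001], [-0.0, 0.001, -1.0]]
force: [-0.2, -2.0, -0.1]
width: 0.565
gripper_force: 14.1
```

Request:
jog_arm:
  plan:
    - [[0, 0, 0, 0, 0, 0, 80], [0, 0, 0, 0, 0, 0, 80], [0, 0, 0, 0, 0, 0, 80], [0, 0, 0, 0, 0, 0, 80], [0, 0, 0, 0, 0, 0, 80], [0, 0, 0, 0, 0, 0, 45], [0, 0, 0, 0, 0, 0, 45], [0, 0, 0, 0, 0, 0, 45], [0, 0, 0, 0, 0, 0, 45], [0, 0, 0, 0, 0, 0, 45], [0, 0, 0, 0, 0, 0, 45], [0, 0, 0, 0, 0, 0, 45]]

```text
time: 17.08
position: [0.5367, -0.0556, 0.0181]
ee_rot: [[0.975, 0.221, 0.0], [0.221, -0.975, -0.001], [-0.0, 0.001, -1.0]]
force: [-0.4, -1.2, -0.1]
width: 0.566
gripper_force: 13.8
```

Run:
```python
from h import *
p=snapshot("top");q=snapshot("side")
A=cv2.resize(p["color"][130:260,180:310],None,fx=3,fy=3,interpolation=cv2.INTER_CUBIC)
B=cv2.resize(q["color"][120:250,200:330],None,fx=3,fy=3,interpolation=cv2.INTER_CUBIC)
cv2.imwrite("pics/f.png",np.hstack([A,B])[:,:,::-1])
```

```text
(no output)
```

View pics/f.png

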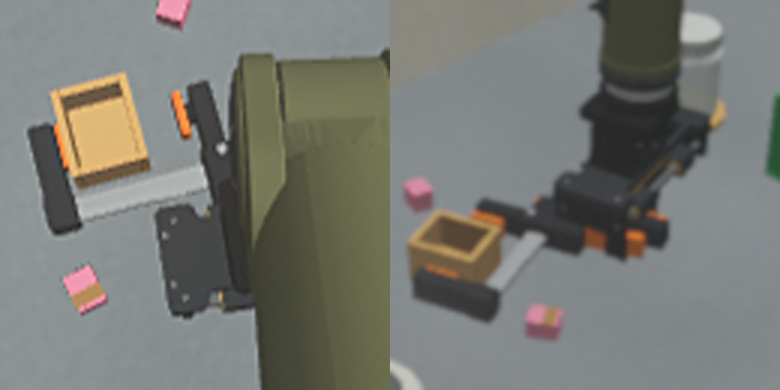

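Five squeezes are done. The gap from the pad at (180,115) to the caddy edge at (148,115) is about 20 mm. The clamp has yawed about 3°, so I'll follow that with the gripper while it is let out.

Request:
jog_arm:
  plan:
    - [[0, 0, 0, 0, 0, 0, 81], [0, 0, 0, 0, 0, 0, 81], [0, 0, 0, 0, 0, 0, 81], [0, 0, 0, 0, 0, -0.05, 81], [0, 0, 0, 0, 0, -0.05, 81], [0, 0, 0, 0, 0, -0.05, 45], [0, 0, 0, 0, 0, -0.05, 45], [0, 0, 0, 0, 0, -0.05, 45], [0, 0, 0, 0, 0, -0.05, 45], [0, 0, 0, 0, 0, -0.05, 45], [0, 0, 0, 0, 0, -0.05, 45], [0, 0, 0, 0, 0, -0.05, 45]]
  newtons: 16

```text
time: 18.18
position: [0.5368, -0.0555, 0.0182]
ee_rot: [[0.963, 0.27, 0.0], [0.27, -0.963, -0.001], [-0.0, 0.001, -1.0]]
force: [0.1, -1.2, 0.5]
width: 0.572
gripper_force: 14.8
```

Request:
jog_arm:
  plan:
    - [[0, 0, 0, 0, 0, 0, 80], [0, 0, 0, 0, 0, 0, 80], [0, 0, 0, 0, 0, 0, 80], [0, 0, 0, 0, 0, 0, 80], [0, 0, 0, 0, 0, 0, 80], [0, 0, 0, 0, 0, 0, 45], [0, 0, 0, 0, 0, 0, 45], [0, 0, 0, 0, 0, 0, 45], [0, 0, 0, 0, 0, 0, 45], [0, 0, 0, 0, 0, 0, 45], [0, 0, 0, 0, 0, 0, 45], [0, 0, 0, 0, 0, 0, 45]]

```text
time: 19.18
position: [0.5367, -0.0558, 0.0181]
ee_rot: [[0.963, 0.27, -0.0], [0.27, -0.963, -0.001], [-0.0, 0.001, -1.0]]
force: [-0.3, -2.2, -0.2]
width: 0.579
gripper_force: 14.5
```

Request:
jog_arm:
  plan:
    - [[0, 0, 0, 0, 0, 0, 45], [0, 0, 0, 0, 0, 0, 45], [0, 0, 0, 0, 0, 0, 45], [0, 0, 0, 0, 0, 0, 45]]

```text
time: 19.52
position: [0.5365, -0.0554, 0.0181]
ee_rot: [[0.963, 0.27, -0.0], [0.27, -0.963, -0.001], [-0.001, 0.0, -1.0]]
force: [-0.5, -2.7, 0.2]
width: 0.578
gripper_force: 14.6
```

Run:
```python
from h import *
p=snapshot("top");q=snapshot("side")
A=cv2.resize(p["color"][130:260,180:310],None,fx=3,fy=3,interpolation=cv2.INTER_CUBIC)
B=cv2.resize(q["color"][120:250,200:330],None,fx=3,fy=3,interpolation=cv2.INTER_CUBIC)
cv2.imwrite("pics/g.png",np.hstack([A,B])[:,:,::-1])
```

View pics/g.png

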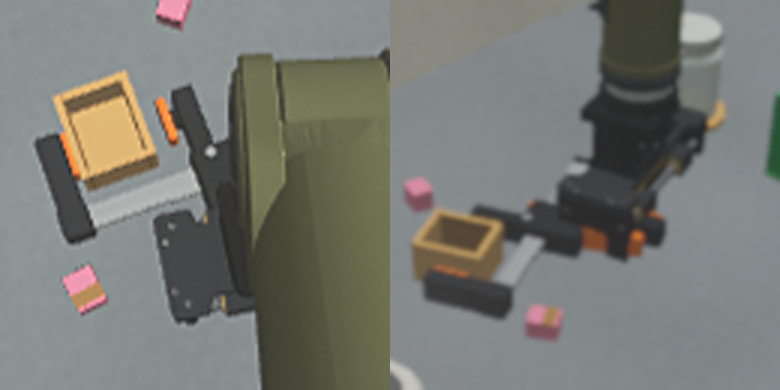

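The clamp has turned to about 22°. The pad at (167,118) is close to the caddy edge at (145,118). My picture views are used up, so I'll measure yaw and pad gap by colour segmentation in code.

```bash
cat >> h.py <<'E'
def clampmeas(p,img=None):
    im=p["color"][130:260,180:310] if img is None else img
    c=im.astype(int); out={}
    hsv=cv2.cvtColor(im,cv2.COLOR_RGB2HSV)
    org=((hsv[:,:,0]<13)&(hsv[:,:,1]>190)&(hsv[:,:,2]>120)).astype(np.uint8)
    n,l,st,ce=cv2.connectedComponentsWithStats(org)
    W=lambda x,y,z:onz(p,(130+y,180+x),z)[:2]*1000
    out["orange"]=[(st[i,4],np.round(ce[i]).tolist(),np.round(W(*ce[i],.02)).tolist()) for i in range(1,n) if st[i,4]>7 and ce[i][1]<65]
    dk=((c.max(2)<75)).astype(np.uint8); n,l,st,ce=cv2.connectedComponentsWithStats(dk)
    for i in range(1,n):
        if st[i,4]>150 and ce[i][0]<35 :
            w=np.array([W(x,y,.028) for y,x in np.argwhere(l==i)],np.float32)
            d=np.linalg.svd(w-w.mean(0))[2][0]; out["fixedyaw"]=round(float(np.degrees(np.arctan(d[1]/d[0]))),1)
    tan=((hsv[:,:,0]>13)&(hsv[:,:,0]<25)&(hsv[:,:,1]>70)&(hsv[:,:,2]>100)).astype(np.uint8)
    tan[62:]=0
    w=np.array([W(x,y,.045) for y,x in np.argwhere(tan)],np.float32); out["caddy"]=[np.round(v) for v in cv2.minAreaRect(w)]
    return out
E
python3 - <<'E'
from h import *
p=snapshot("top")
for n in "defg":
    im=cv2.imread(f"pics/{n}.png")[:,:390,::-1]; im=np.ascontiguousarray(cv2.resize(im,(130,130),interpolation=cv2.INTER_AREA))
    print(n,clampmeas(p,im))
print(clampmeas(p))
E
```

```text
d {'orange': [], 'fixedyaw': 14.3, 'caddy': [array([631.,  77.]), array([ 79., 132.]), np.float64(13.0)]}
e {'orange': [], 'fixedyaw': 14.5, 'caddy': [array([632.,  79.]), array([ 79., 120.]), np.float64(15.0)]}
f {'orange': [], 'fixedyaw': 19.3, 'caddy': [array([630.,  81.]), array([80., 97.]), np.float64(19.0)]}
g {'orange': [], 'fixedyaw': 24.2, 'caddy': [array([628.,  85.]), array([80., 81.]), np.float64(24.0)]}
{'orange': [], 'fixedyaw': 24.1, 'caddy': [array([628.,  85.]), array([81., 80.]), np.float64(24.0)]}
```

Request:
jog_arm:
  plan:
    - [[0, 0, 0, 0, 0, 0, 84], [0, 0, 0, 0, 0, 0, 84], [0, 0, 0, 0, 0, -0.04, 84], [0, 0, 0, 0, 0, -0.1, 84], [0, 0, 0, 0, 0, -0.15, 84], [0, 0, 0, 0, 0, -0.15, 84], [0, 0, 0, 0, 0, -0.15, 45], [0, 0, 0, 0, 0, -0.15, 45], [0, 0, 0, 0, 0, -0.15, 45], [0, 0, 0, 0, 0, -0.15, 45], [0, 0, 0, 0, 0, -0.15, 45], [0, 0, 0, 0, 0, -0.15, 45]]

```text
time: 20.67
position: [0.5367, -0.0552, 0.0181]
ee_rot: [[0.912, 0.411, -0.0], [0.411, -0.912, -0.0], [-0.0, 0.0, -1.0]]
force: [-0.2, -1.3, -0.3]
width: 0.551
gripper_force: 15.5
```

Request:
jog_arm:
  plan:
    - [[0, 0, 0, 0, 0, 0, 45], [0, 0, 0, 0, 0, 0, 45], [0, 0, 0, 0, 0, 0, 45]]

```text
time: 20.92
position: [0.5367, -0.0552, 0.0181]
ee_rot: [[0.912, 0.411, -0.0], [0.411, -0.912, -0.0], [-0.0, 0.0, -1.0]]
force: [-0.3, -1.3, 0.2]
width: 0.549
gripper_force: 15.4
```

Run:
```python
from h import *
p=snapshot("top");print(clampmeas(p))
```

```text
{'orange': [], 'fixedyaw': 26.4, 'caddy': [array([627.,  87.]), array([80., 72.]), np.float64(27.0)]}
```

Request:
jog_arm:
  plan:
    - [[0, 0, 0, 0, 0, 0, 81], [0, 0, 0, 0, 0, 0, 81], [0, 0, 0, 0, 0, -0.03, 81], [0, 0, 0, 0, 0, -0.03, 81], [0, 0, 0, 0, 0, -0.03, 81], [0, 0, 0, 0, 0, -0.03, 45], [0, 0, 0, 0, 0, -0.03, 45], [0, 0, 0, 0, 0, -0.03, 45], [0, 0, 0, 0, 0, -0.03, 45], [0, 0, 0, 0, 0, -0.03, 45], [0, 0, 0, 0, 0, -0.03, 45], [0, 0, 0, 0, 0, -0.03, 45]]
  newtons: 16

```text
time: 21.97
position: [0.5366, -0.056, 0.0182]
ee_rot: [[0.899, 0.437, -0.0], [0.437, -0.899, -0.001], [-0.001, 0.001, -1.0]]
force: [-1.5, -4.6, 0.5]
width: 0.555
gripper_force: 15.1
```

Request:
jog_arm:
  plan:
    - [[0, 0, 0, 0, 0, 0, 45], [0, 0, 0, 0, 0, 0, 45], [0, 0, 0, 0, 0, 0, 45]]

```text
time: 22.22
position: [0.5366, -0.0554, 0.0181]
ee_rot: [[0.899, 0.438, -0.0], [0.438, -0.899, -0.001], [-0.0, 0.0, -1.0]]
force: [-0.3, -4.0, -0.1]
width: 0.554
gripper_force: 15.0
```

Run:
```python
from h import *
p=snapshot("top");print(clampmeas(p))
```

```text
{'orange': [], 'fixedyaw': 29.7, 'caddy': [array([626.,  90.]), array([80., 67.]), np.float64(29.0)]}
```

Request:
jog_arm:
  plan:
    - [[0, 0, 0, 0, 0, 0, 81], [0, 0, 0, 0, 0, 0, 81], [0, 0, 0, 0, 0, -0.06, 81], [0, 0, 0, 0, 0, -0.06, 81], [0, 0, 0, 0, 0, -0.06, 81], [0, 0, 0, 0, 0, -0.06, 45], [0, 0, 0, 0, 0, -0.06, 45], [0, 0, 0, 0, 0, -0.06, 45], [0, 0, 0, 0, 0, -0.06, 45], [0, 0, 0, 0, 0, -0.06, 45], [0, 0, 0, 0, 0, -0.06, 45], [0, 0, 0, 0, 0, -0.06, 45]]

```text
time: 23.27
position: [0.5366, -0.0557, 0.0181]
ee_rot: [[0.871, 0.49, -0.0], [0.49, -0.871, -0.001], [-0.001, 0.001, -1.0]]
force: [0.6, -2.6, -1.0]
width: 0.566
gripper_force: 15.3
```

Request:
jog_arm:
  plan:
    - [[0, 0, 0, 0, 0, 0, 45], [0, 0, 0, 0, 0, 0, 45], [0, 0, 0, 0, 0, 0, 45]]

```text
time: 23.52
position: [0.5366, -0.0551, 0.0181]
ee_rot: [[0.871, 0.491, -0.0], [0.491, -0.871, -0.0], [-0.0, 0.0, -1.0]]
force: [-0.8, -2.6, 0.6]
width: 0.566
gripper_force: 15.3
```

Run:
```python
from h import *
p=snapshot("top");print(clampmeas(p))
```

```text
{'orange': [], 'fixedyaw': 30.6, 'caddy': [array([623.,  91.]), array([79., 67.]), np.float64(31.0)]}
```

Request:
jog_arm:
  plan:
    - [[0, 0, 0, 0, 0, 0, 45], [0, 0, 0, 0, 0, 0, 45], [0, 0, 0, 0, 0, 0, 45], [0, 0, 0, 0, 0, 0, 45], [0, 0, 0, 0, 0, 0, 45], [0, 0, 0, 0, 0, 0, 45]]
  newtons: 25

```text
time: 24.07
position: [0.5366, -0.0548, 0.0181]
ee_rot: [[0.871, 0.492, -0.0], [0.492, -0.871, -0.0], [-0.0, -0.0, -1.0]]
force: [-0.9, -2.2, -1.6]
width: 0.544
gripper_force: 24.0
```

Run:
```python
from h import *
p=snapshot("top");print(clampmeas(p))
```

```text
{'orange': [], 'fixedyaw': 31.3, 'caddy': [array([623.,  93.]), array([80., 69.]), np.float64(31.0)]}
```

Request:
jog_arm:
  plan:
    - [[0, 0, 0, 0, 0, 0, 81], [0, 0, 0, 0, 0, 0, 81], [0, 0, 0, 0, 0, -0.02, 81], [0, 0, 0, 0, 0, -0.02, 81], [0, 0, 0, 0, 0, -0.02, 81], [0, 0, 0, 0, 0, -0.02, 45], [0, 0, 0, 0, 0, -0.02, 45], [0, 0, 0, 0, 0, -0.02, 45], [0, 0, 0, 0, 0, -0.02, 45], [0, 0, 0, 0, 0, -0.02, 45], [0, 0, 0, 0, 0, -0.02, 45], [0, 0, 0, 0, 0, -0.02, 45]]
  newtons: 16

```text
time: 25.12
position: [0.5367, -0.0556, 0.0182]
ee_rot: [[0.861, 0.508, 0.0], [0.508, -0.861, -0.001], [-0.0, 0.001, -1.0]]
force: [0.7, -3.0, -0.4]
width: 0.639
gripper_force: 15.7
```

Request:
jog_arm:
  plan:
    - [[0, 0, 0, 0, 0, 0, 45], [0, 0, 0, 0, 0, 0, 45], [0, 0, 0, 0, 0, 0, 45], [0, 0, 0, 0, 0, 0, 45]]

```text
time: 25.45
position: [0.5367, -0.055, 0.0182]
ee_rot: [[0.861, 0.509, -0.0], [0.509, -0.861, -0.0], [-0.0, 0.0, -1.0]]
force: [0.9, -2.9, -0.4]
width: 0.642
gripper_force: 15.7
```

Request:
jog_arm:
  plan:
    - [[0, 0, 0, 0, 0, 0, 45], [0, 0, 0, 0, 0, 0, 45], [0, 0, 0, 0, 0, 0, 45], [0, 0, 0, 0, 0, 0, 45], [0, 0, 0, 0, 0, 0, 45], [0, 0, 0, 0, 0, 0, 45]]
  newtons: 25

```text
time: 25.95
position: [0.5367, -0.0547, 0.0182]
ee_rot: [[0.861, 0.509, -0.0], [0.509, -0.861, 0.0], [0.0, -0.0, -1.0]]
force: [0.3, -2.3, -0.2]
width: 0.54
gripper_force: 23.9
```

Run:
```python
from h import *
p=snapshot("top");print(clampmeas(p))
```

```text
{'orange': [], 'fixedyaw': 32.3, 'caddy': [array([622.,  94.]), array([80., 66.]), np.float64(33.0)]}
```

At 16 N the squeeze now stalls part-way (0.64), so the pad bears. I'll do one last, force-limited squeeze and hold it.

Request:
jog_arm:
  plan:
    - [[0, 0, 0, 0, 0, 0, 81], [0, 0, 0, 0, 0, 0, 81], [0, 0, 0, 0, 0, -0.03, 81], [0, 0, 0, 0, 0, -0.03, 81], [0, 0, 0, 0, 0, -0.03, 81], [0, 0, 0, 0, 0, -0.03, 45], [0, 0, 0, 0, 0, -0.03, 45], [0, 0, 0, 0, 0, -0.03, 45], [0, 0, 0, 0, 0, -0.03, 45], [0, 0, 0, 0, 0, -0.03, 45], [0, 0, 0, 0, 0, -0.03, 45], [0, 0, 0, 0, 0, -0.03, 45]]
  newtons: 20

```text
time: 27.0
position: [0.5366, -0.0557, 0.0181]
ee_rot: [[0.846, 0.534, -0.0], [0.534, -0.846, -0.001], [-0.001, 0.001, -1.0]]
force: [0.4, -2.9, -0.2]
width: 0.598
gripper_force: 19.3
```

Request:
jog_arm:
  plan:
    - [[0, 0, 0, 0, 0, 0, 45], [0, 0, 0, 0, 0, 0, 45], [0, 0, 0, 0, 0, 0, 45], [0, 0, 0, 0, 0, 0, 45], [0, 0, 0, 0, 0, 0, 45], [0, 0, 0, 0, 0, 0, 45]]
  newtons: 28

```text
time: 27.5
position: [0.5366, -0.0549, 0.0181]
ee_rot: [[0.845, 0.534, -0.0], [0.534, -0.845, -0.0], [-0.0, 0.0, -1.0]]
force: [0.1, -2.1, -1.5]
width: 0.534
gripper_force: 26.8
```

Run:
```python
from h import *
p=snapshot("top");print(clampmeas(p))
```

```text
{'orange': [], 'fixedyaw': 33.4, 'caddy': [array([633.,  74.]), array([ 82., 121.]), np.float64(30.0)]}
```

Run:
```python
from h import *
np.set_printoptions(precision=3,suppress=True)
p=snapshot("top");q=snapshot("side")
for n,P in(("top",p),("side",q)):
  for t,z in(("caddy",.0225),("pad",.014)):
    for d in cut_out(P,t)[:1]:
      m=np.array(d["region"]);a=np.argwhere(m)
      w=np.array([onz(P,x,.045)[:2]*1000 for x in a],np.float32)
      print(n,t,round(d["conf"],2),m.sum(),onz(P,a.mean(0),z),[np.round(v) for v in cv2.minAreaRect(w)])
im=p["color"][130:192,180:310];h=cv2.cvtColor(im,cv2.COLOR_RGB2HSV)
t=((h[:,:,0]>13)&(h[:,:,0]<25)&(h[:,:,1]>70)&(h[:,:,2]>100)).astype(np.uint8)
n,l,st,ce=cv2.connectedComponentsWithStats(t);print(st[1:],ce[1:])
s=get_state();print(s["time"],s["width"],s["gripper_force"])
```

```text
top caddy 0.78 875 [0.623 0.101 0.022] [array([617.,  98.]), array([81., 60.]), np.float64(34.0)]
top pad 0.6 29 [0.63  0.063 0.014] [array([622.,  60.]), array([27.,  6.]), np.float64(30.0)]
side caddy 0.66 494 [0.633 0.096 0.022] [array([609., 115.]), array([ 76., 107.]), np.float64(46.0)]
side pad 0.46 3064 [ 0.465 -0.387  0.014] [array([ 452., -354.]), array([237., 313.]), np.float64(1.0)]
[[ 13  25  40  37 844]
 [ 46  39   1   1   1]
 [ 47  41   1   1   1]
 [ 49  44   1   1   1]
 [ 75  44   1   1   1]
 [ 50  46   1   1   1]] [[32.351 45.004]
 [46.    39.   ]
 [47.    41.   ]
 [49.    44.   ]
 [75.    44.   ]
 [50.    46.   ]]
27.85 0.5377013354756854 26.86045899783494
```

Run:
```python
from bench import *
print(hand_in())
```

```text
the job is handed in; nothing more can be done
None
```

I put both wood offcuts in the bin, then pumped the clamp until its pad pressed the upright caddy against the fixed jaw. I handed the job in still holding the trigger at about 27 N (an estimated 17–18 N at the pad), and didn't touch the speaker, remote, jar or coaster.

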